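Snap the collection cup's lid shut

TASK

The lid of the skimmer's clear collection cup is not snapped on yet: press down with the fingertips on each white rim section that still stands up, one after another, until all four sections of the rim have clicked shut flush with the lid and no blue shows under them. Only press: do not lift or tip the cup or shove it away, and leave the bottle, the grey ring and the jar standing where they are.

Things in the scene. Friction and masses are not known exactly. Their poses are not given: they have to be found in the camera images.
- cup: clear round collection cup with white lid, 0.9 kg or so, about 160 mm across, standing loose on the beige deck; origin at the centre of its underside, z up. White collar up to 110 mm high; the lid's fixed middle disc (49 mm radius) is 118 mm high with a grey knob (17 mm radius, up to 140 mm high) on it; around the disc lie four movable rim sections
- section_a_top (a point): section A, at +45 degrees from the cup's x axis towards its y axis: white quarter-ring section of the lid's rim (28 mm wide radially, from 52 to 80 mm from the cup's axis, covering about 84 degrees); this point is the middle of its upper face (grey thumb mark), 66 mm from the cup's axis. Upper face 127 mm above the deck while raised, 118 mm when shut
- section_a (a joint): section A: how far the section is pressed down, in m: 0 = raised (blue lip showing beneath it), 0.009 = clicked shut, flush with the lid's middle. Straight vertical travel. Over-centre snap: it resists with 10 to 14 N over the first 1 to 2 mm, falling to nothing at half travel (0.0045); past that it snaps shut by itself and stays, short of that it springs back up. Raised at the start.
- section_b_top (a point): section B, at +135 degrees: white quarter-ring section of the lid's rim (28 mm wide radially, from 52 to 80 mm from the cup's axis, covering about 84 degrees); this point is the middle of its upper face (grey thumb mark), 66 mm from the cup's axis. Upper face 127 mm above the deck while raised, 118 mm when shut
- section_b (a joint): section B: how far the section is pressed down, in m: 0 = raised (blue lip showing beneath it), 0.009 = clicked shut, flush with the lid's middle. Straight vertical travel. Over-centre snap: it resists with 10 to 14 N over the first 1 to 2 mm, falling to nothing at half travel (0.0045); past that it snaps shut by itself and stays, short of that it springs back up. Raised at the start.
- section_c_top (a point): section C, at -135 degrees: white quarter-ring section of the lid's rim (28 mm wide radially, from 52 to 80 mm from the cup's axis, covering about 84 degrees); this point is the middle of its upper face (grey thumb mark), 66 mm from the cup's axis. Upper face 127 mm above the deck while raised, 118 mm when shut
- section_c (a joint): section C: how far the section is pressed down, in m: 0 = raised (blue lip showing beneath it), 0.009 = clicked shut, flush with the lid's middle. Straight vertical travel. Over-centre snap: it resists with 10 to 14 N over the first 1 to 2 mm, falling to nothing at half travel (0.0045); past that it snaps shut by itself and stays, short of that it springs back up. Raised at the start.
- section_d_top (a point): section D, at -45 degrees: white quarter-ring section of the lid's rim (28 mm wide radially, from 52 to 80 mm from the cup's axis, covering about 84 degrees); this point is the middle of its upper face (grey thumb mark), 66 mm from the cup's axis. Upper face 127 mm above the deck while raised, 118 mm when shut
- section_d (a joint): section D: how far the section is pressed down, in m: 0 = raised (blue lip showing beneath it), 0.009 = clicked shut, flush with the lid's middle. Straight vertical travel. Over-centre snap: it resists with 10 to 14 N over the first 1 to 2 mm, falling to nothing at half travel (0.0045); past that it snaps shut by itself and stays, short of that it springs back up. This one may already be shut at the start.
- bottle: upright white dosing bottle with blue label and blue cap, 52 mm across, 120 mm high, loose; origin at the centre of its underside
- nut: grey plastic pipe-union ring lying flat, 66 mm across, hole 44 mm, 26 mm high, loose; origin at the centre of its underside
- jar: small clear jar with orange lid, 44 mm across, 65 mm high, loose; origin at the centre of its underside
Mind the look-alikes: they are no part of the job. Of the things that look like the bottle, take the one that is farthest to the robot's left at the start.

How it is judged (in metres and radians):
At the end, for the whole second after the job is handed in: All four rim sections are shut (each pressed down by more than 7.5 of its 9 mm); the cup stands upright (within 0.05 rad) and at rest on the deck within 50 mm of where it started; bottle, ring and jar stand upright within 30 mm of where they started (value of joint each of section_a, section_b, section_c, section_d above 0.0075 m and angle between cup's own z axis and vertical below 0.05 rad and height (world z) of cup below 0.006 m and distance of cup from where it was at the start of the episode below 0.05 m and linear speed of cup below 0.02 m/s and distance of each of bottle, nut, jar from where it was at the start of the episode below 0.03 m and angle between each of bottle, nut, jar's own z axis and vertical below 0.1 rad); the robot touches nothing.
It fails at once if the cup is lifted more than 12 mm off the deck (height (world z) of cup above 0.012 m).
It fails at once if the cup is tipped by more than 0.2 rad (angle between cup's own z axis and vertical above 0.2 rad).
It fails at once if the cup is shoved or carried more than 50 mm (distance of cup from where it was at the start of the episode above 0.05 m).
It fails at once if the bottle, the grey ring or the jar is moved more than 30 mm or tipped (distance of any of bottle, nut, jar from where it was at the start of the episode above 0.03 m or angle between any of bottle, nut, jar's own z axis and vertical above 0.3 rad).
It also fails if it takes over 45 s, if anything falls off the work surface, if the arm or the gripper's body presses on something with over 40 N, if the wrist force passes 120 N, or if a joint passes its speed limit or range.

ROBOT

A 7-joint arm with a two-finger parallel gripper is mounted at the origin on the work surface. World frame = base frame: x ahead of the robot, y to its left, z up, the work surface at z = 0. Lengths are in mm, angles in rad, forces in N, time in s.
With the tool pointing down it reaches from about 425 to 950 mm from the base axis. Payload 4.7 kg.
Tool frame: the origin (TCP) lies between the finger pads; the fingertips stand r.tip_extent ahead of it and the grasp point (between the pads) lies 3 mm ahead of it (r.tip_extent is the distance from the TCP to the fingertips, in mm); z points along the fingers, y is the direction in which the jaws open and shut (so a half turn about z gives the same grasp; the last joint's range is limited). The gripper opens to 85 mm and grips with 20 to 120 N. Pads are 22 mm wide; open, the fingers measure 114 mm over their backs; the gripper's body (76 mm by 85 mm) begins 54 mm behind the grasp point. The pads swing forward as they close: fully open they stand 13 mm farther back than shut.
Start: joints at [1.299, 0.469, -0.049, 1.532, 0.024, 1.141, -0.082], TCP at [162.329, -655.206, 253.335] pointing down, gripper open.
Joint ranges: [-2.59, 2.59], [-0.33, 1.99], [-1.39, 1.29], [0.1, 2.45], [-1.04, 4.18], [0.21, 1.99], [-2.66, 2.66]. Speed limits (rad/s): [2.57, 2.57, 3.14, 3.14, 3.14, 3.14, 3.14].

INTERFACE

Orientations are given as a rotation vector (axis times angle).
In Python, from plant import get_obs, grab_frame, camera_params, r gives the robot as it stands.
- The arm moves only by the shell command python3 -m inch 'ROWS' [OPENING] [FORCE]. ROWS is JSON, a list of rows, each an object with "offset": the shift along the tool's x, y, z in m, a list of three; "spin": the turn about the tool's z in rad. A call has 1 to 20 rows; each row shifts and turns the pose as measured when the row begins, along the tool's axes as they then stand; what a row does not reach is not made up. A row lasts 1/10 s, in which the tool goes at most 50 mm and 8.59 degrees, less where a joint would pass 70% of its speed; a pose out of reach is approached as far as the arm can. A call with a gripper value outside its range is refused whole. OPENING is the finger opening in m, from 0 to 0.0854, set as the call begins (- or left out, the last holds). The fingers move at their own pace and stop on an object; FORCE is the grip in N (left out, the last holds). Time passes only in rows, so rows that do not move let the fingers close. It gives the time, the measured TCP pose, the force and the opening at its end, in the units of the state.
- get_obs(): the state, without advancing time (a new reading comes with each control period).
- grab_frame(name): name is "scene" or "top"; returns (picture, depth): 480x640x3 uint8, red, green, blue; 480x640 float32, mm along the optical axis (not along the pixel's ray), 0 where there is no reading.
- camera_params(name): a dict with "fx", "fy", "cx", "cy" (pixels), "world_to_cam" (4x4, takes a point from world to camera coordinates). Camera axes: x right, y down, z forward; pixel columns grow to the right and rows downward; lengths in mm; the calibration is good to about 2 mm. A picture is of the moment at which its call begins. camera_params takes no time and is no camera call.
- r.finish_job(): hands the job in, once; it reports no verdict.
The state is a dict: "time": time; "joints": joint angles; "joint_velocities": joint speeds; "effort": joint torques, N m; "position": TCP position; "ee_rot": TCP orientation; "force": force on the tool from outside, world axes, zero at the start; "torque": the same for the moment, N m; "opening": finger opening in mm.
Only numpy, scipy, OpenCV 4.12 (cv2) and the standard library are available. Lean on these libraries where they do the work, as an engineer would, in place of code of your own. Each camera call takes 0.05 s, during which the arm holds its last target.

## Working session

There is one attempt and no reset: what is moved stays moved. The work goes in short steps, Python scripts to look and compute and a shell command to move; the robot and the scene stay as the last step left them, time stands still between calls to the robot, and variables do not carry over. Pictures are saved under pics/ and viewed, and the job is handed in when it is done.

```bash
mkdir -p pics; ls; python3 - <<'E'
from plant import *
import cv2,numpy as np
o=get_obs();print({k:np.round(v,3) for k,v in o.items()}, r.tip_extent)
for n in("scene","top"):
    p,d=grab_frame(n);cv2.imwrite(f"pics/{n}0.png",p[...,::-1]);np.save(f"{n}0.npy",d);np.save(f"{n}0p.npy",p)
    c=camera_params(n);print(n,c["fx"],c["cx"],c["cy"],np.round(np.array(c["world_to_cam"]),3))
E
```

```text
pics
{'time': np.float64(0.0), 'joints': array([ 1.299,  0.469, -0.049,  1.534,  0.024,  1.141, -0.082]), 'joint_velocities': array([-0.   , -0.   , -0.001, -0.   , -0.   ,  0.001,  0.   ]), 'effort': array([ 0.0000e+00, -5.1031e+01, -4.7000e-02, -2.3771e+01,  1.1000e-02,
        8.0000e-03,  0.0000e+00]), 'position': array([ 162.172, -654.675,  252.226]), 'ee_rot': array([-3.117, -0.38 ,  0.   ]), 'force': array([-0.248, -0.128,  1.038]), 'torque': array([ 0.033,  0.04 , -0.044]), 'opening': np.float64(85.248)} 22.0
scene 592.6984734064696 307.06630604467466 241.9991743685844 [[-6.010000e-01  7.990000e-01  1.200000e-02  3.271990e+02]
 [ 6.210000e-01  4.770000e-01 -6.220000e-01 -3.048610e+02]
 [-5.030000e-01 -3.660000e-01 -7.830000e-01  1.514658e+03]
 [ 0.000000e+00  0.000000e+00  0.000000e+00  1.000000e+00]]
top 563.522114855115 317.5980501052482 238.95233617120087 [[-1.700000e-02 -9.990000e-01  2.900000e-02  3.151000e+00]
 [-9.820000e-01  1.100000e-02 -1.880000e-01  6.114010e+02]
 [ 1.880000e-01 -3.100000e-02 -9.820000e-01  1.144659e+03]
 [ 0.000000e+00  0.000000e+00  0.000000e+00  1.000000e+00]]
```

View pics/scene0.png

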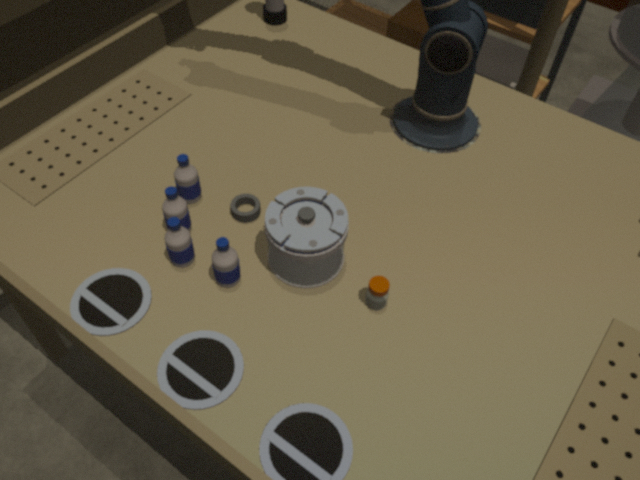

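View pics/top0.png

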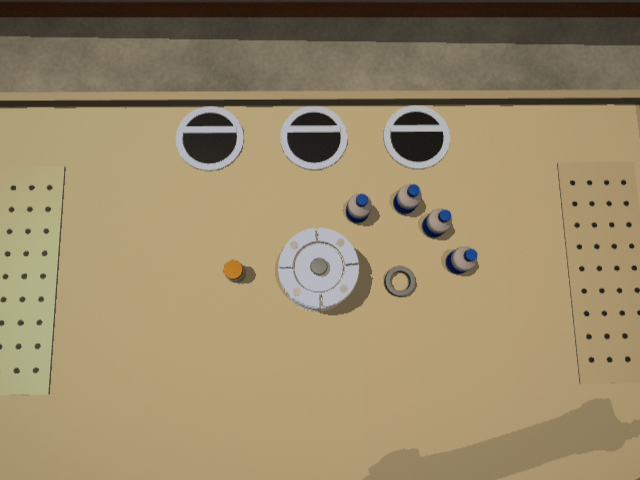

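The top view shows the cup at about (318,267), with the jar at (233,270) and the ring at (400,281). Four bottles look alike, at (358,208), (408,198), (437,222) and (462,260). The target bottle is the robot's leftmost one, (358,208), because +y is to the left in this image. I will avoid all four. Only one thing looks like the cup. Next I'll measure the lid and zoom in.

```bash
cat > h.py <<'E'
from plant import *
import cv2,numpy as np
def world(n,d,c=None):
    c=camera_params(n);T=np.linalg.inv(np.array(c["world_to_cam"]))
    v,u=np.mgrid[:480,:640]
    P=np.stack([(u-c["cx"])/c["fx"]*d,(v-c["cy"])/c["fy"]*d,d,np.ones_like(d)],-1)
    return (P@T.T)[...,:3]
def proj(n,p):
    c=camera_params(n);q=np.array(c["world_to_cam"])@np.append(p,1)
    return c["fx"]*q[0]/q[2]+c["cx"],c["fy"]*q[1]/q[2]+c["cy"]
E
python3 - <<'E'
from h import *
for n in("top","scene"):
    d=np.load(n+"0.npy");p=np.load(n+"0p.npy");W=world(n,d)
    m=(W[...,2]>108)&(W[...,2]<160)&(d>0)
    k,l,s,ce=cv2.connectedComponentsWithStats(m.astype(np.uint8))
    for i in range(1,k):
        if s[i,4]>30:
            pts=W[l==i]; (c,rr)=cv2.minEnclosingCircle(pts[:,:2].astype(np.float32)); print(n,s[i],np.round(pts.mean(0)),np.round(c),round(rr))
            if s[i,4]>1500:
                C=np.array(c)
                dx=W[...,:2]-C; rad=np.hypot(dx[...,0],dx[...,1]);an=np.degrees(np.arctan2(dx[...,1],dx[...,0]))
                sel=(l==i)&(rad>55)&(rad<77)
                for a in range(-180,180,15):
                    q=sel&(an>=a)&(an<a+15); print(a,q.sum(),round(float(np.median(W[q][:,2])),1),end=" | ")
                q=(l==i)&(rad>25)&(rad<45);print("disc",np.median(W[q][:,2]))
    if n=="top":
        m=(W[...,2]>8)&(d>0)&(W[...,2]<160)
        k,l,s,ce=cv2.connectedComponentsWithStats(m.astype(np.uint8))
        for i in range(1,k):
            if s[i,4]>100: 
                pts=W[l==i];print("obj",s[i],np.round(pts.mean(0)),round(pts[:,2].max()),np.round(pts.min(0)),np.round(pts.max(0)))
        cv2.imwrite("pics/tc.png",cv2.resize(p[215:320,260:375,::-1],None,fx=5,fy=5,interpolation=cv2.INTER_CUBIC))
    else: cv2.imwrite("pics/sc.png",cv2.resize(p[175:290,250:365,::-1],None,fx=5,fy=5,interpolation=cv2.INTER_CUBIC))
E
```

```text
top [407 184  13  13 122] [ 702. -203.  118.] [ 703. -203.] 13
top [356 193  12  13 121] [682. -95. 118.] [683. -95.] 12
top [438 209  13  13 124] [ 648. -265.  118.] [ 648. -266.] 12
top [ 278  227   81   81 5010] [542.  -4. 123.] [543.  -4.] 82
-180 93 125.0 | -165 96 126.6 | -150 100 126.9 | -135 91 126.6 | -120 97 126.0 | -105 96 126.0 | -90 89 125.2 | -75 94 126.0 | -60 93 126.6 | -45 91 125.8 | -30 89 126.6 | -15 92 126.4 | 0 81 125.3 | 15 92 125.7 | 30 88 126.1 | 45 94 126.6 | 60 96 126.3 | 75 102 126.4 | 90 83 125.5 | 105 97 125.8 | 120 94 126.4 | 135 100 126.4 | 150 97 126.4 | 165 95 125.9 | disc 117.24244323474852
top [464 248  13  13 129] [ 565. -313.  118.] [ 565. -314.] 13
obj [   0   89  640   17 8206] [950. -20.  29.] 43 [ 939. -774.    8.] [967. 716.  43.]
obj [393 184  28  30 637] [ 694. -197.   77.] 123 [ 676. -227.    8.] [ 726. -177.  123.]
obj [346 193  26  30 595] [674. -92.  79.] 123 [ 656. -121.    8.] [709. -70. 123.]
obj [421 208  31  30 659] [ 641. -258.   77.] 125 [ 622. -291.    8.] [ 674. -240.  125.]
obj [ 278  227   81   83 5197] [541.  -3. 122.] 144 [
[... 417 characters left out ...]
ene [177 153  13  13 129] [ 569. -311.  120.] [ 568. -314.] 15
scene [165 186  13  13 138] [ 651. -263.  120.] [ 649. -265.] 14
scene [ 265  186   84   72 4751] [550.   1. 125.] [544.  -4.] 84
-180 83 129.0 | -165 82 130.1 | -150 80 129.3 | -135 80 129.7 | -120 74 129.8 | -105 97 129.1 | -90 53 128.7 | -75 74 129.9 | -60 81 129.9 | -45 77 129.8 | -30 89 129.2 | -15 106 129.2 | 0 87 129.3 | 15 96 129.4 | 30 99 129.3 | 45 91 129.5 | 60 94 129.1 | 75 81 129.6 | 90 89 128.3 | 105 83 129.6 | 120 83 129.8 | 135 70 130.2 | 150 81 129.7 | 165 83 129.6 | disc 120.78118202422615
scene [168 216  14  15 155] [ 705. -201.  120.] [ 703. -203.] 13
scene [216 236  14  15 163] [686. -93. 120.] [683. -96.] 14
```

View pics/tc.png

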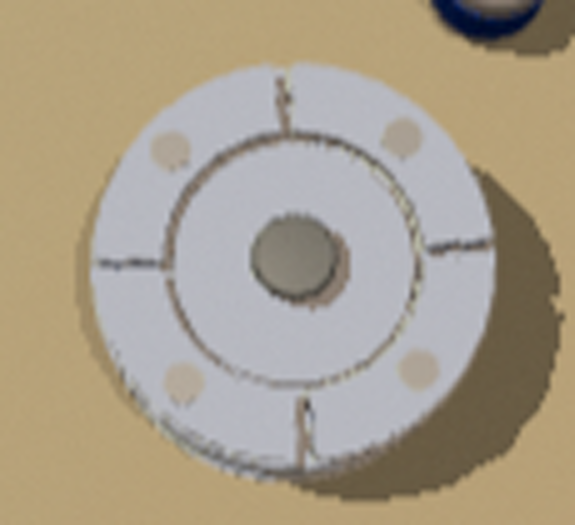

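View pics/sc.png

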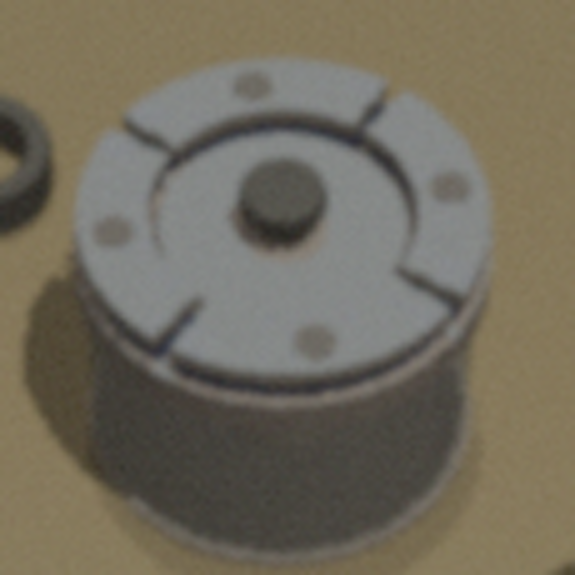

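The crops show four separated rim sections, with thumb marks at top-view pixels (294,245), (340,243), (344,289) and (297,292). All four stand about 9 mm above the disc (126 against 117 in the top view), so I'll press every one of them. The lid centre is near (543,-4).

```bash
cat >> h.py <<'E'
from scipy.spatial.transform import Rotation as Ro
def off(t):
    o=get_obs();R=Ro.from_rotvec(o["ee_rot"]).as_matrix()
    return np.round(R.T@(np.array(t)-o["position"])/1000,4)
E
python3 - <<'E'
from h import *
d=np.load("top0.npy");W=world("top",d)
C=[]
for u,v in[(294,245),(340.4,242.6),(343.6,289),(296.8,291.6)]:
    x=np.median(W[int(v)-2:int(v)+3,int(u)-2:int(u)+3].reshape(-1,3),0);C.append(x);print(np.round(x,1))
C=np.array(C);c=C.mean(0);print(c,np.hypot(*(C-c)[:,:2].T),np.degrees(np.arctan2((C-c)[:,1],(C-c)[:,0])))
o=get_obs();print(np.round(Ro.from_rotvec(o["ee_rot"]).as_matrix(),3))
for x in C: 
    t=c+(x-c)*62/66; print(np.round(t[:2],1))
print(off([c[0]+40,c[1]-40,200]))
E
```

```text
[586.2  44.3 126.3]
[591.2 -48.3 126.2]
[496.7 -51.8 127.3]
[494.3  41.1 126.7]
[542.11108813  -3.66134732 126.62884814] [65.16113913 66.3564989  66.13530764 65.55825132] [  47.36657903  -42.26943444 -133.32581581  136.8878183 ]
[[ 0.971  0.24  -0.   ]
 [ 0.24  -0.971  0.002]
 [-0.    -0.002 -1.   ]]
[583.6  41.4]
[588.2 -45.6]
[499.5 -48.9]
[497.2  38.4]
[ 0.5545 -0.4921  0.0532]
```

```bash
python3 -m inch '[{"offset":[0.03,-0.026,0],"spin":0},{"offset":[0.03,-0.026,0],"spin":0},{"offset":[0.03,-0.026,0],"spin":0},{"offset":[0.03,-0.026,0],"spin":0},{"offset":[0.03,-0.026,0],"spin":0},{"offset":[0.03,-0.026,0],"spin":0},{"offset":[0.03,-0.026,0],"spin":0},{"offset":[0.03,-0.026,0],"spin":0},{"offset":[0.03,-0.026,0],"spin":0},{"offset":[0.03,-0.026,0],"spin":0},{"offset":[0.03,-0.026,0],"spin":0},{"offset":[0.03,-0.026,0],"spin":0},{"offset":[0.03,-0.026,0],"spin":0},{"offset":[0.03,-0.026,0],"spin":0}]' 0 20
python3 -c "
from h import *
print(get_obs()['time'],get_obs()['joints'],off([588,-46,200]))"
```

```text
time: 1.5
position: [488.0, -188.0, 246.0]
ee_rot: [-3.115, -0.357, 0.014]
force: [1.0, -0.5, -0.5]
opening: -0.0
1.5 [ 0.5628491   0.25381404 -0.32685811  1.87911527  0.0903453   1.0342212
 -1.14421396] [ 0.1299 -0.1154  0.0458]
```

```bash
python3 -m inch '[{"offset":[0.032,-0.028,0.01],"spin":0},{"offset":[0.032,-0.028,0.01],"spin":0},{"offset":[0.03,-0.028,0.01],"spin":0},{"offset":[0.03,-0.028,0.01],"spin":0},{"offset":[0,0,0],"spin":0}]'
python3 -c "
from h import *
print(get_obs()['time'],get_obs()['ee_rot'],off([588,-46,165]))"
```

```text
time: 2.0
position: [587.7, -38.6, 203.5]
ee_rot: [-3.11, -0.368, 0.013]
force: [-1.2, 0.6, 0.7]
opening: 0.4
2.0 [-3.11025961 -0.36802421  0.01256559] [-0.0012  0.0077  0.0385]
```

```bash
python3 -m inch '[{"offset":[-0.001,0.007,0.02],"spin":0},{"offset":[0,0,0.018],"spin":0},{"offset":[0,0,0],"spin":0}]'
python3 - <<'E'
from h import *
p,d=grab_frame("scene");cv2.imwrite("pics/s1.png",cv2.resize(p[100:290,200:400,::-1],None,fx=3,fy=3))
print(off([588,-46,150]),get_obs()['force'])
E
```

```text
time: 2.3
position: [587.8, -44.1, 163.4]
ee_rot: [-3.109, -0.374, 0.016]
force: [-0.4, -0.3, -0.1]
opening: -0.0
[-0.0008  0.0016  0.0146] [ 1.02718149 -0.05895721  0.31461364]
```

View pics/s1.png

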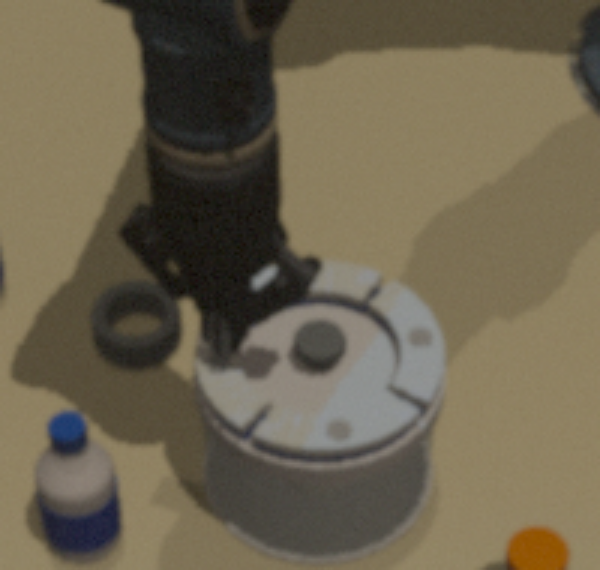

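The closed fingertips, at about (220,350) in the crop, stand just above the mark of the first section. Now I'll press.

```bash
python3 -m inch '[{"offset":[0,0.001,0.01],"spin":0},{"offset":[0,0,0.004],"spin":0},{"offset":[0,0,0.002],"spin":0}]'; python3 -m inch '[{"offset":[0,0,0.003],"spin":0},{"offset":[0,0,0.003],"spin":0}]'
```

```text
time: 2.65
position: [589.6, -46.5, 149.8]
ee_rot: [-3.111, -0.371, 0.007]
force: [-0.9, -0.3, 2.6]
opening: 0.1
time: 2.85
position: [589.8, -46.5, 147.1]
ee_rot: [-3.113, -0.37, 0.006]
force: [-3.7, 0.1, 7.1]
opening: 0.1
```

```bash
python3 -m inch '[{"offset":[0,0,0.004],"spin":0},{"offset":[0,0,0.004],"spin":0}]';python3 -m inch '[{"offset":[0,0,0.004],"spin":0}]'
```

```text
time: 3.05
position: [590.2, -46.6, 140.7]
ee_rot: [-3.113, -0.37, 0.003]
force: [0.6, -0.6, -0.1]
opening: -0.1
time: 3.15
position: [590.6, -46.5, 138.7]
ee_rot: [-3.114, -0.369, 0.002]
force: [-8.8, -0.4, 30.3]
opening: -0.1
```

```bash
python3 -m inch '[{"offset":[0,0,-0.012],"spin":0},{"offset":[0,0,-0.012],"spin":0}]'
python3 -c "
from h import *
print(off([499.5,-49,163]))"
```

```text
time: 3.35
position: [590.3, -46.7, 162.6]
ee_rot: [-3.114, -0.369, 0.005]
force: [0.5, 0.7, 0.0]
opening: 0.3
[-0.0888 -0.019  -0.0001]
```

```bash
python3 -m inch '[{"offset":[-0.03,-0.006,0],"spin":0},{"offset":[-0.03,-0.006,0],"spin":0},{"offset":[-0.028,-0.006,0],"spin":0},{"offset":[0,0,0],"spin":0}]'
python3 -c "
from h import *
print(off([499.5,-49,163]))"
```

```text
time: 3.75
position: [500.1, -49.7, 165.2]
ee_rot: [-3.114, -0.369, -0.006]
force: [-0.1, 0.2, 0.7]
opening: -0.0
[-0.0005 -0.0008  0.0022]
```

```bash
python3 -m inch '[{"offset":[0,-0.001,0.01],"spin":0},{"offset":[0,0,0.006],"spin":0},{"offset":[0,0,0.003],"spin":0},{"offset":[0,0,0.004],"spin":0},{"offset":[0,0,0.004],"spin":0}]'
```

```text
time: 4.25
position: [503.2, -48.8, 138.5]
ee_rot: [-3.116, -0.369, -0.009]
force: [-10.8, -1.5, 39.3]
opening: 0.1
```

```bash
python3 -m inch '[{"offset":[0,0,0.003],"spin":0}]'
```

```text
time: 4.35
position: [503.4, -48.9, 138.2]
ee_rot: [-3.117, -0.368, -0.004]
force: [-17.5, -1.7, 49.1]
opening: -0.0
```

```bash
python3 -m inch '[{"offset":[0,0,-0.012],"spin":0},{"offset":[0,0,-0.013],"spin":0}]'
python3 - <<'E'
from h import *
p,d=grab_frame("scene");cv2.imwrite("pics/s2.png",cv2.resize(p[100:290,200:400,::-1],None,fx=3,fy=3))
print(off([497.2,38.4,163]))
E
```

```text
time: 4.55
position: [504.2, -48.4, 163.2]
ee_rot: [-3.116, -0.37, -0.003]
force: [0.1, -0.5, -0.3]
opening: 0.0
[ 0.0123 -0.0863  0.0024]
```

View pics/s2.png

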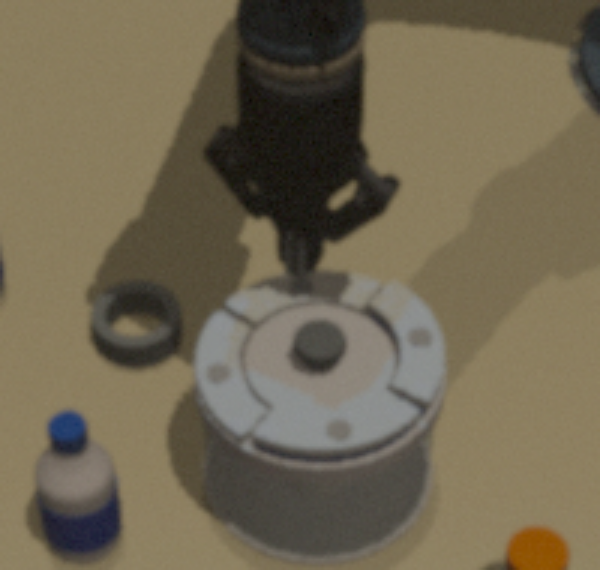

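The sections at marks (218,372) and (300,285) are now flush, and the cup has not moved. The next one is the section with its mark at (420,338).

```bash
python3 -m inch '[{"offset":[0.004,-0.03,0],"spin":0},{"offset":[0.004,-0.03,0],"spin":0},{"offset":[0.004,-0.026,0],"spin":0},{"offset":[0,0,0],"spin":0}]'
python3 -c "
from h import *
print(off([497.2,38.4,163]))"
```

```text
time: 5.0
position: [499.2, 39.8, 164.8]
ee_rot: [-3.117, -0.363, -0.013]
force: [1.1, 0.1, -0.9]
opening: -0.0
[-0.0022  0.0009  0.0017]
```

```bash
python3 -m inch '[{"offset":[-0.003,0.001,0.01],"spin":0},{"offset":[0,0,0.006],"spin":0},{"offset":[-0.001,0,0.003],"spin":0},{"offset":[0,0,0.004],"spin":0},{"offset":[0,0,0.003],"spin":0}]'
```

```text
time: 5.5
position: [496.1, 36.3, 138.3]
ee_rot: [-3.118, -0.355, -0.01]
force: [-14.3, 1.8, 47.4]
opening: 0.1
```

```bash
python3 -m inch '[{"offset":[0,0,-0.012],"spin":0},{"offset":[0,0,-0.014],"spin":0}]'
python3 -c "
from h import *
print(off([583.6,41.4,163]))"
```

```text
time: 5.7
position: [495.3, 34.5, 163.4]
ee_rot: [-3.119, -0.352, -0.005]
force: [0.0, 0.3, -0.1]
opening: 0.1
[0.0876 0.013  0.0007]
```

```bash
python3 -m inch '[{"offset":[0.03,0.004,0],"spin":0},{"offset":[0.03,0.004,0],"spin":0},{"offset":[0.027,0.005,0],"spin":0},{"offset":[0,0,0],"spin":0}]'
python3 - <<'E'
from h import *
p,d=grab_frame("scene");cv2.imwrite("pics/s3.png",cv2.resize(p[100:290,200:400,::-1],None,fx=3,fy=3))
print(off([583.6,41.4,163]))
E
```

```text
time: 6.1
position: [585.8, 35.7, 162.7]
ee_rot: [3.122, 0.341, 0.005]
force: [-1.7, -0.3, -0.2]
opening: -0.0
[ 0.0012 -0.0058 -0.0007]
```

View pics/s3.png

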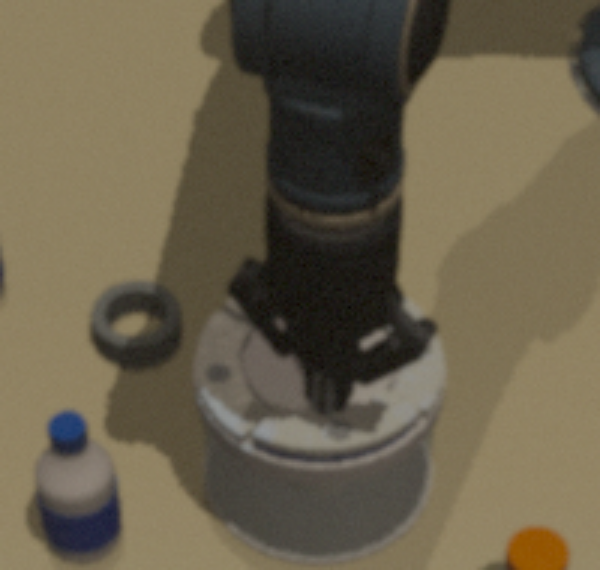

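The fingertips, at (328,400), are above and just short of the last mark at (340,430), and the cup has not moved. I'll correct by 6 mm and press.

```bash
python3 -m inch '[{"offset":[0.001,-0.006,0.003],"spin":0},{"offset":[0,-0.001,0.007],"spin":0},{"offset":[0,0,0.005],"spin":0},{"offset":[0,0,0.003],"spin":0},{"offset":[0,0,0.003],"spin":0}]'
```

```text
time: 6.65
position: [579.9, 41.6, 139.5]
ee_rot: [3.12, 0.34, -0.003]
force: [-1.6, -0.5, 15.5]
opening: 0.0
```

```bash
python3 -m inch '[{"offset":[0,0,0.003],"spin":0}]'; python3 -m inch '[{"offset":[0,0,-0.012],"spin":0},{"offset":[0,0,-0.025],"spin":0},{"offset":[0,0,-0.04],"spin":0},{"offset":[0,0,-0.04],"spin":0},{"offset":[-0.04,0.02,-0.02],"spin":0},{"offset":[-0.04,0.02,0],"spin":0},{"offset":[-0.04,0.02,0],"spin":0},{"offset":[0,0.04,0],"spin":0},{"offset":[0,0.04,0],"spin":0},{"offset":[0,0.04,0],"spin":0},{"offset":[0,0.04,0],"spin":0},{"offset":[0,0.04,0],"spin":0},{"offset":[0,0,0],"spin":0}]'
python3 - <<'E'
from h import *
for n in("top","scene"):
    p,d=grab_frame(n);W=world(n,d)
    y,x=((215,260),(175,250))[n=="scene"]
    cv2.imwrite(f"pics/{n}4.png",p[...,::-1]);cv2.imwrite(f"pics/{n}4c.png",cv2.resize(p[y:y+110,x:x+115,::-1],None,fx=5,fy=5,interpolation=cv2.INTER_CUBIC))
    m=(W[...,2]>108)&(W[...,2]<160)&(d>0)
    k,l,s,ce=cv2.connectedComponentsWithStats(m.astype(np.uint8))
    for i in range(1,k):
        if s[i,4]>100 : 
            pts=W[l==i];c,rr=cv2.minEnclosingCircle(pts[:,:2].astype(np.float32));print(n,s[i],np.round(c),round(rr))
            if abs(c[0]-543)<30 and rr<100:
                dx=W[...,:2]-np.array([542,-4]);rad=np.hypot(dx[...,0],dx[...,1]);an=np.degrees(np.arctan2(dx[...,1],dx[...,0]))
                for a in range(-180,180,90):
                    q=(l==i)&(rad>55)&(rad<77)&(an>a+8)&(an<a+82);print(a+45,np.median(W[q][:,2]))
                print("disc",np.median(W[(l==i)&(rad>25)&(rad<45)][:,2]))
    if n=="top":
        m=(W[...,2]>8)&(d>0)&(W[...,2]<160)
        k,l,s,ce=cv2.connectedComponentsWithStats(m.astype(np.uint8))
        for i in range(1,k):
            if s[i,4]>100: print("obj",np.round(W[l==i].mean(0)))
print(get_obs()["force"],get_obs()["time"])
E
```

```text
time: 6.75
position: [580.0, 41.6, 139.1]
ee_rot: [3.119, 0.34, -0.002]
force: [-8.5, -2.9, 34.9]
opening: -0.2
time: 8.05
position: [510.1, -244.9, 280.9]
ee_rot: [3.115, 0.35, -0.013]
force: [-1.0, -0.4, -0.3]
opening: -0.2
top [407 184  13  12 119] [ 702. -203.] 13
top [356 193  12  13 118] [683. -96.] 12
top [438 209  13  13 128] [ 649. -265.] 13
top [ 278  228   81   81 4926] [543.  -4.] 82
-135 117.24861212561757
-45 117.06454632587702
45 117.11415146251625
135 117.19971018732645
disc 117.28903776607626
obj [950. -20.  29.]
obj [ 694. -197.   77.]
obj [674. -92.  79.]
obj [ 641. -258.   77.]
obj [541.  -3. 117.]
obj [ 571. -292.   58.]
obj [546. 171.  56.]
obj [ 524. -183.   24.]
scene [631   0   9  18 102] [-644.  255.] 41
scene [416  68  64  37 994] [11.  9.] 71
scene [177 153  13  13 127] [ 567. -314.] 14
-135 nan
-45 nan
45 nan
135 nan
disc nan
scene [165 186  13  13 141] [ 650. -267.] 14
scene [ 265  189   84   69 4474] [545.  -3.] 83
-135 120.70444097793825
-45 120.51743090352642
45 120.49573574250348
135 120.73772747023656
disc 120.671825888802
scene [168 216  14  15 155] [ 703. -203.] 15
scene [216 236  14  16 163] [685. -96.] 13
[-0.04387632  1.15814726  0.34949523] 8.15
  return _methods._mean(a, axis=axis, dtype=dtype,
  ret = ret.dtype.type(ret / rcount)
```

View pics/scene4c.png

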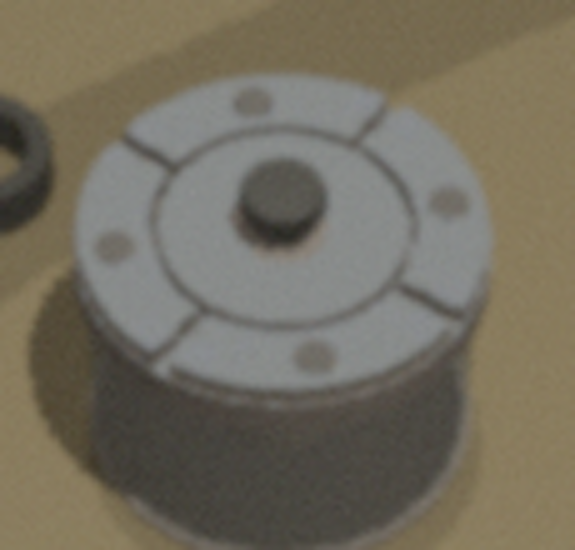

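View pics/top4.png

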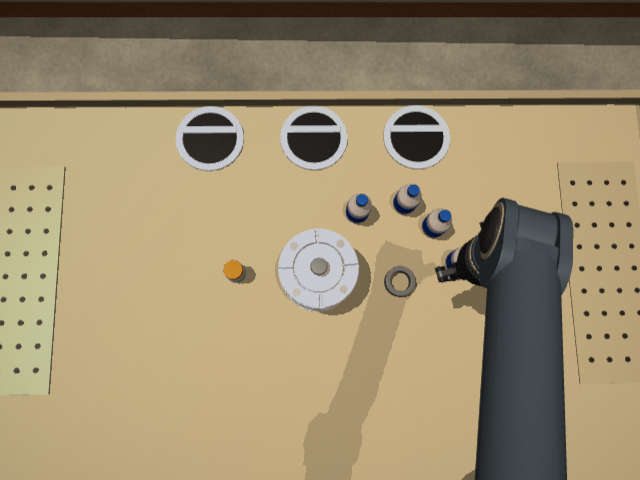

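All four sections are level with the disc and no blue shows. The cup, bottle, ring and jar are where they started, and the arm is clear, so I'm handing in.

```bash
python3 -c "
from plant import *
print(r.finish_job())"
```

```text
the job is handed in; nothing more can be done
None
```

All four rim sections of the lid are pressed shut, and I handed the job in about 8 s into the 45 s allowed. I pressed them one after another with the closed fingertips, in the order D, C, B, A. All four had measured raised at the start, so D was not already shut. The highest wrist force I read was about 50 N along the vertical.

- **Rim sections:** all four measured level with the lid's middle disc (117.1–117.2 mm against 117.3 mm in the top view). No blue shows under them in the scene picture.
- **Other objects:** the cup, bottle, ring and jar measured within about 1 mm of where they started. The arm was well clear and its force reading was near zero.
- **Disagreement:** the scene camera reads heights about 3 mm higher than the top camera, but it also shows the sections flush with the disc.

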